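# Slide the clipboard under the document camera, raise it to its second stop and hold

## Task

Photograph the sheet on the clipboard: slide the clipboard flat, clip end last, under the document camera's low arm, between the two page guides, until it is fully home against the foot of the stand. Then squeeze the release button in the grip on top of the camera's column, pull the column straight up past its first catch to the second, top stop, and finish while still holding it up there, as it sinks when let go. Leave everything else on the desk where it is.

Things in the scene. Friction and masses are not known exactly. Their poses are not given: they have to be found in the camera images.
- stand: Document camera stand, fixed. Grey foot 200 (x) x 90 (y) x 16 (z) mm, upright tube of 33 mm diameter (41 mm at its collar), 158 mm high, in its middle. Origin on the desk under the tube's axis, z up. The camera arm points along the stand's -y; the clipboard goes in from that side, along +y. Home: clipboard's origin at x = 0, y = -160 mm, axes parallel.
- stop (a point): Middle of the foot's front face, at x = 0, y = -45 mm of the stand, 8 mm over the desk: the stop for the clipboard's +y end.
- mouth (a point): Middle of the mouth between the page guides, on the desk, at x = 0, y = -232 mm of the stand. The guides are aluminium strips 10 mm high, 8 mm wide, from the foot to y = -202 mm, inner faces at x = +-83 mm; from there they flare out to x = +-94 mm at the mouth.
- lens (a point): Camera lens, under the white head, which is 50 (x) x 64 (y) mm, at x = 0, y = -155 mm of the stand, on an 18 mm wide arm. With the column down the lens is 137 mm and the head's top 176 mm over the desk; it rises with the column.
- grip (a point): Black upright hand grip at the top of the telescopic column, on the tube's axis: 30 (x) x 36 (y) x 50 (z) mm, origin at its centre, axes parallel to the stand's; 203 mm over the desk with the column down, free above. The camera arm leaves towards -y below the grip, its top 28 mm below the grip's centre. Pinched across x at mid-height, one finger lies on the button and presses it in.
- button (a point): Middle of the outer face of the grey release button, 20 (y) x 24 (z) mm, which stands 7.5 mm out of the grip's +x face (22.5 mm from the grip's centre) at the grip's mid-height. It is pressed towards the grip's -x.
- column (a joint): Lift of the telescopic column, m: 0 = down, caught; 0.055 = first stop, where the catch drops in again if the button is out; 0.110 = second stop, the end of the travel, without a catch. It can be pulled out of a catch only with the button pressed in. Column, arm and head weigh about 0.4 kg and have light friction: let go at the top, it sinks to the first stop.
- release (a joint): Travel of the release button, m: 0 = out, 0.007 = fully in, nearly flush with the grip's face. Spring: 2.5 N to start, about 7.5 N fully in; the catch is free from about 0.006 on.
- clipboard: Loose hardboard A5 clipboard lying flat with a white sheet, 160 (x) x 230 (y) x 4 (z) mm, about 0.2 kg; origin at the centre of its underside. Its steel clip is at its -y end, with a press plate up to 7 mm high over y = -111 to -77 mm and a roll to 14 mm at y = -79 mm. It starts before the mouth, +y end towards the stand, up to 0.3 rad askew, 220 to 255 mm from home.
- lever (a point): Middle of the clip's upright lever, to be pinched along the clipboard's y: 70 (x) x 10 (y) mm, from 7 to 28 mm over the desk, at x = 0, y = -100 mm of the clipboard (this point 18 mm over the desk).
- teacup: White handleless tea cup, 76 mm across, 48 mm high; leave it. Origin at its foot.
- phone: Phone lying flat, 75 x 160 x 9 mm; leave it. Origin under its centre.
- stapler: Stapler lying beside the guides, 38 x 135 x 52 mm; leave it. Origin under its centre.
- spray_bottle: White bottle with a clear cap, 40 mm across, 128 mm high, behind the stand; leave it. Origin at its foot.
- ink_pad: Flat steel ink pad box, 70 x 55 x 21 mm, behind the stand; leave it. Origin under its centre.
- glue_stick: White glue stick standing on end, 27 mm across, 95 mm high, beside the stand's foot; leave it. Origin at its foot.

How it is judged:
On the way, in this order (a step that is already met when the one before it is completed fails the run):
1. the clipboard lies home against the stand's foot between the guides, with the camera still down (y of clipboard in the frame of stand above -0.167 m and y of lever in the frame of stand below -0.24 m and x of clipboard in the frame of stand between -0.006 and 0.006 m and angle between the y axis of clipboard and the y axis of stand, either way round below 0.06 rad and angle between clipboard's own z axis and vertical below 0.05 rad and value of joint column below 0.01 m), for 0.2 s.
2. the release button is squeezed in and the column has left its rest (value of joint release above 0.005 m and value of joint column above 0.02 m), for 0.05 s.
At the end, for the whole second after the job is handed in: The column is held still by the fingers on its grip at the second stop (within 6 mm of the end of its 110 mm travel), and the clipboard lies flat and still, home between the guides, clip end outwards: its other end within 7 mm of the foot, centred within 6 mm and parallel within 0.06 rad (value of joint column above 0.104 m and velocity of joint column between -0.02 and 0.02 m/s and contact force between the fingers and stand above 3 N and distance between the grasp point and grip below 0.03 m and y of clipboard in the frame of stand between -0.167 and -0.154 m and x of clipboard in the frame of stand between -0.006 and 0.006 m and angle between the y axis of clipboard and the y axis of stand, either way round below 0.06 rad and angle between clipboard's own z axis and vertical below 0.05 rad and height (world z) of clipboard below 0.008 m and linear speed of clipboard below 0.02 m/s and y of lever in the frame of stand below -0.24 m); the arm keeps its last pose, push and grip.
It fails at once if another thing on the desk was disturbed (moved over 20 mm) (distance of any of teacup, phone, stapler, spray_bottle, ink_pad, glue_stick from where it was at the start of the episode above 0.02 m).
It also fails if it takes over 54 s, if anything falls off the work surface, if the arm or the gripper's body presses on something with over 40 N, if the wrist force passes 120 N, or if a joint passes its speed limit or range.

## Robot

A 7-joint arm with a two-finger parallel gripper is mounted at the origin on the work surface. World frame = base frame: x ahead of the robot, y to its left, z up, the work surface at z = 0. Lengths are in m, angles in rad, forces in N, time in s.
With the tool pointing down it reaches from about 0.35 to 0.775 m from the base axis. Payload 3.1 kg.
Tool frame: the origin (TCP) lies at the very end of the fingers, on their centre line; the grasp point (between the pads) lies behind it (hold_point_z is the z of the grasp point in the tool frame, in m); z points along the fingers, y is the line along which they close (so a half turn about z gives the same grasp; the last joint's range is limited). The gripper opens to 85 mm and grips with 20 to 120 N. Pads are 22 mm wide; open, the fingers measure 114 mm over their backs; the gripper's body (76 mm by 85 mm) begins 54 mm behind the grasp point. The pads swing forward as they close: fully open they stand 13 mm farther back than shut.
Start: joints at [-1.298, 0.311, 0.014, 1.512, -0.004, 1.319, -0.027], TCP at [0.17, 0.523, 0.231] pointing down, gripper open.
Joint ranges: [-2.7, 2.7], [-0.3, 1.91], [-1.27, 1.3], [0.12, 2.57], [-1.44, 4.58], [0.2, 2.03], [-3.05, 3.05]. Speed limits (rad/s): [2.79, 2.79, 3.14, 3.14, 3.14, 3.14, 3.14].

## Interface

Orientations are given as a rotation vector (axis times angle).
In Python, from bench import * gives the robot as it stands.
- The arm moves only by the shell command python3 -m crank 'ROWS' [FORCE]. ROWS is JSON, a list of rows, each an object of numbers: "tx", "ty", "tz": the shift along the tool's x, y, z each as a share of 30 cm, from -1 to 1; "roll": the turn about the tool's z as a share of 30 degrees, from -1 to 1; "jaw": the opening, from 0 (shut) to 1 (fully open). In form: [{"tx": .., "ty": .., "tz": .., "roll": .., "jaw": ..}, ...]. A call has 1 to 12 rows; each row is the pose to reach, as a shift and turn from the pose commanded when the call began, along the tool's axes at that moment; what a row does not reach only later rows make up. A row lasts 1/12 s, in which the tool goes at most 41.7 mm and 7.16 degrees, less where a joint would pass 70% of its speed; a pose out of reach is approached as far as the arm can. A call with a number of a shift or a turn outside -1 to 1 is refused whole. A call with a gripper value outside its range is refused whole. The fingers move at their own pace and stop on an object; FORCE is the grip in N (left out, the last holds). Time passes only in rows, so rows that repeat a pose let the fingers close. It gives the time, the measured TCP pose, the force, the opening and the grip force at its end, in the units of the state.
- observe(): the state, without advancing time (a new reading comes with each control period).
- camera(name): name is "side" or "top" or "wrist"; returns a dict with "image" (480x640x3 uint8, red, green, blue), "z_map" (480x640 float32, m along the optical axis (not along the pixel's ray), 0 where there is no reading), "camera_matrix" (3x3 intrinsics, pixels), "R" (3x3) and "t" (3): a world point X has camera coordinates R X + t. Camera axes: x right, y down, z forward; pixel columns grow to the right and rows downward; lengths in m; the calibration is good to about 2 mm. A picture is of the moment at which its call begins.
- hand_in(): hands the job in; it is judged then, once.
The state is a dict: "time": time; "qpos": joint angles; "joint_velocities": joint speeds; "joint_efforts": joint torques, N m; "tcp_pos": TCP position; "orientation": TCP orientation; "ft_force": force on the tool from outside, world axes, zero at the start; "torque": the same for the moment, N m; "opening": finger opening in m; "gripper_force": force on a finger pad.
Only numpy, scipy, OpenCV 4.12 (cv2) and the standard library are available. Lean on these libraries where they do the work, as an engineer would, in place of code of your own. Each camera call takes 0.05 s, during which the arm holds its last target. There are 200 camera calls.

## Working session

There is one attempt and no reset: what is moved stays moved. The work goes in short steps, Python scripts to look and compute and a shell command to move; the robot and the scene stay as the last step left them, time stands still between calls to the robot, and variables do not carry over. Pictures are saved under pics/ and viewed, at most 10 in all, crops included, and the job is handed in when it is done.

```bash
mkdir -p pics; ls
python3 - <<'E'
from bench import *
import cv2,numpy as np
s=observe(); print({k:np.round(v,3) if not isinstance(v,dict) else v for k,v in s.items()})
for n in("top","side"):
    c=camera(n); cv2.imwrite(f"pics/{n}0.png",c["image"][:,:,::-1]); np.savez(f"pics/{n}0.npz",**c)
    print(n,c["camera_matrix"].round(1).tolist(),c["R"].round(3).tolist(),c["t"].round(3))
E
```

```text
pics
{'time': np.float64(0.0), 'qpos': array([-1.298,  0.312,  0.014,  1.513, -0.004,  1.319, -0.027]), 'joint_velocities': array([-0.002,  0.   , -0.001, -0.001, -0.002, -0.   ,  0.   ]), 'joint_efforts': array([-0.0000e+00, -3.7991e+01,  1.4600e-01, -2.3059e+01,  1.2000e-02,
        1.4000e-02, -0.0000e+00]), 'tcp_pos': array([0.17 , 0.522, 0.23 ]), 'orientation': array([-0.492, -3.102,  0.004]), 'ft_force': array([0.5  , 0.7  , 0.014]), 'torque': array([-0.034, -0.025, -0.038]), 'gripper_force': np.float64(0.0), 'opening': np.float64(0.086)}
top [[566.3, 0.0, 326.7], [0.0, 566.3, 239.6], [0.0, 0.0, 1.0]] [[0.027, -1.0, 0.01], [-0.993, -0.028, -0.117], [0.117, -0.007, -0.993]] [0.057 0.547 1.076]
side [[518.2, 0.0, 323.4], [0.0, 518.2, 236.2], [0.0, 0.0, 1.0]] [[0.976, -0.219, 0.008], [-0.143, -0.665, -0.733], [0.166, 0.714, -0.68]] [-0.503  0.228  0.877]
```

View pics/top0.png

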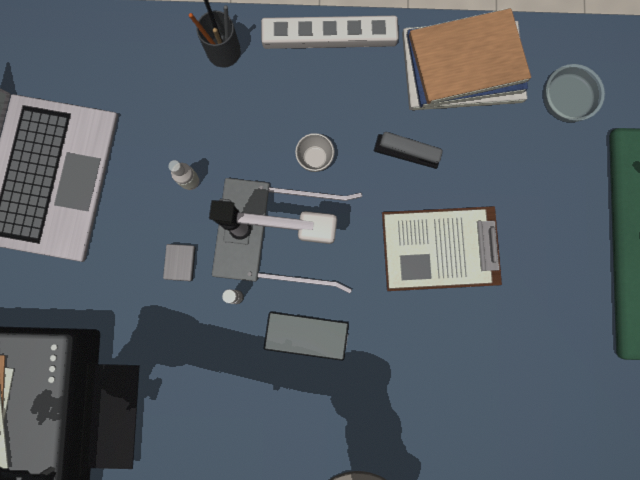

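View pics/side0.png

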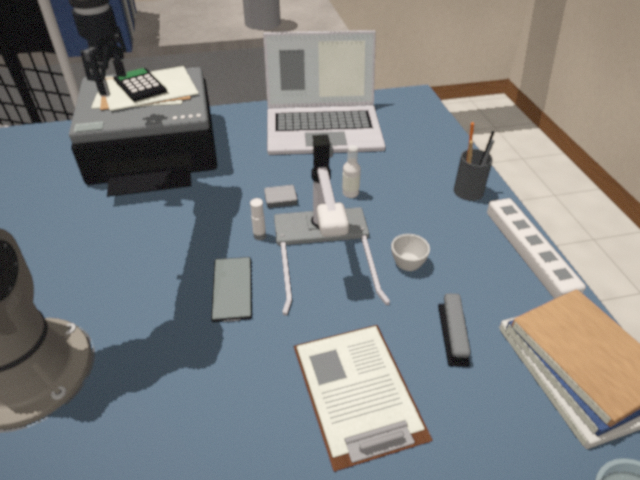

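Top: the stand foot is around (242,229), with the guides running right to a mouth near (355,243). The clipboard centre is around (442,249), its clip at (488,246) and its corners near (383,213), (387,290), (500,286), (496,208). The side view agrees. I'll enlarge a crop to read the pixels more closely.

Run:
```python
import cv2
a=cv2.imread("pics/top0.png")[170:310,200:360]; b=cv2.imread("pics/top0.png")[190:310,365:515]
a=cv2.resize(a,None,fx=5,fy=4.2,interpolation=cv2.INTER_CUBIC)[:588]
cv2.imwrite("pics/cropA.png",cv2.convertScaleAbs(a,alpha=1.6)); cv2.imwrite("pics/cropB.png",cv2.resize(b,None,fx=5,fy=5,interpolation=cv2.INTER_CUBIC))
```

```text
(no output)
```

View pics/cropA.png

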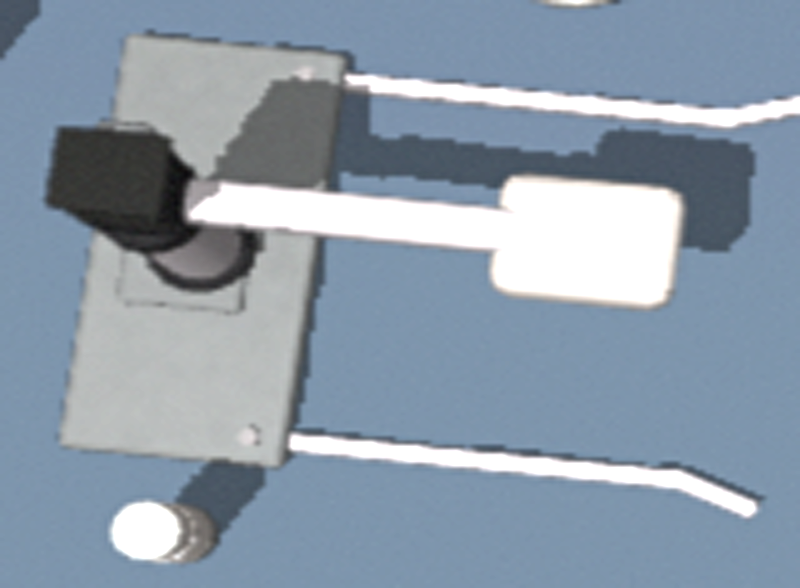

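View pics/cropB.png

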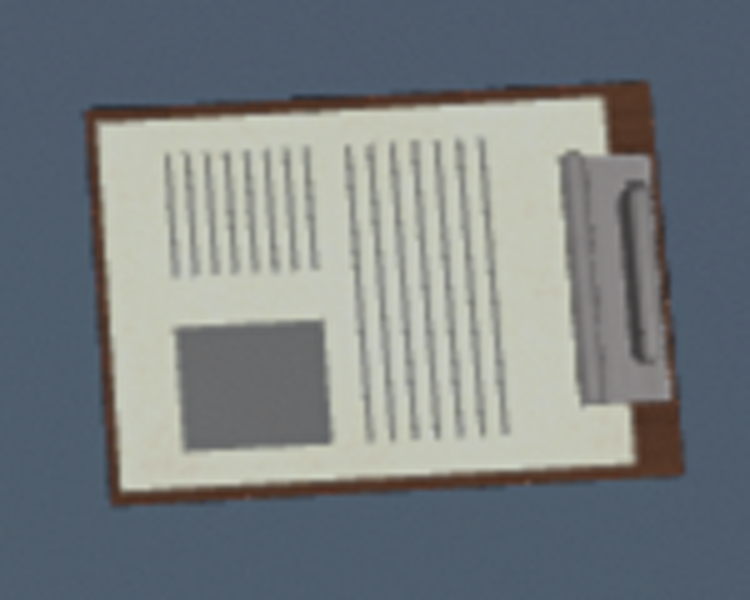

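CropA (scale 5×4.2): the foot's top corners are (128,36), (348,55), (283,465), (62,443). The head's corners are (505,178), (683,190), (670,307), (492,293), and the grip's top is around (58,128)–(165,132). CropB (scale 5): the clipboard corners are (88,110), (650,83), (683,473), (113,504), and the lever runs (636,185)–(648,362).

```bash
cat > h.py <<'E'
import numpy as np, cv2
from scipy.optimize import least_squares
def ray(c,px,z):
    K,R,t=c["camera_matrix"],c["R"],c["t"]
    d=R.T@np.linalg.inv(K)@np.array([px[0],px[1],1.]); o=-R.T@t
    return o+d*(z-o[2])/d[2]
def deproj(c,u,v,dz):
    K,R,t=c["camera_matrix"],c["R"],c["t"]
    return R.T@(dz*(np.linalg.inv(K)@np.array([u,v,1.]))-t)
def se2(model,pts):
    m=np.array(model,float);p=np.array(pts)[:,:2]
    f=lambda q:((np.c_[np.cos(q[2])*m[:,0]-np.sin(q[2])*m[:,1],np.sin(q[2])*m[:,0]+np.cos(q[2])*m[:,1]]+q[:2]-p)).ravel()
    d=[least_squares(f,[p[:,0].mean(),p[:,1].mean(),a]) for a in (-1.6,0,1.6,3.1)]
    r=min(d,key=lambda r:r.cost); return r.x,np.abs(r.fun).max()
def tri(cs,pxs):
    A=[];b=[]
    for c,(u,v) in zip(cs,pxs):
        P=c["camera_matrix"]@np.c_[c["R"],c["t"]]
        for k,w in ((0,u),(1,v)):
            r=w*P[2]-P[k];A.append(r[:3]);b.append(-r[3])
    return np.linalg.lstsq(np.array(A),np.array(b),rcond=None)[0]
E
python3 - <<'E'
from h import *
c=np.load("pics/top0.npz"); s=np.load("pics/side0.npz")
A=lambda u,v:(200+u/5-.4,170+v/4.2-.4); B=lambda u,v:(365+u/5-.4,190+v/5-.4)
ft=[ray(c,A(*p),.016) for p in[(128,36),(348,55),(283,465),(62,443)]]
# image left=+y stand; image up=world +x ; stand x?
print("foot",np.round(ft,3).tolist())
print(se2([(.1,.045),(.1,-.045),(-.1,-.045),(-.1,.045)],ft))
cb=[ray(c,B(*p),.004) for p in[(88,110),(650,83),(683,473),(113,504)]]
print(np.round(cb,3).tolist(),se2([(.08,.115),(.08,-.115),(-.08,-.115),(-.08,.115)],cb))
print("lever",[ray(c,B(*p),.028).round(4) for p in[(636,185),(648,362)]])
hd=[ray(c,A(*p),.176) for p in[(505,178),(683,190),(670,307),(492,293)]]
print(np.mean(hd,0))
for n,cc,u,v in[("gripTop",c,221,207),("head",c,317,227),("desk",c,340,380),("foot",c,230,265),("lever",c,493,245),("roll",c,481,246),("cupT",c,304,140),("stapler",c,410,149),("phone",c,305,335)]:
    z=np.median(cc["z_map"][v-1:v+2,u-1:u+2]); print(n,deproj(cc,u,v,z).round(3))
E
python3 - <<'E'
import cv2
a=cv2.imread("pics/side0.png")
x=cv2.resize(a[120:250,260:400],None,fx=4,fy=4,interpolation=cv2.INTER_CUBIC)
y=cv2.resize(a[415:475,330:400],None,fx=4,fy=4,interpolation=cv2.INTER_CUBIC)
import numpy as np
o=np.zeros((520,800+40,3),np.uint8)[:, :800];o[:,:560]=x;o[:240,560:800]=y[:, :240]
cv2.imwrite("pics/sidecrop.png",cv2.convertScaleAbs(o,alpha=1.5))
E
```

```text
foot [[0.665, 0.279, 0.016], [0.658, 0.19, 0.016], [0.463, 0.208, 0.016], [0.47, 0.295, 0.016]]
(array([ 0.56414618,  0.24298113, -0.08719773]), np.float64(0.002523058591913041))
[[0.608, -0.039, 0.004], [0.626, -0.266, 0.004], [0.469, -0.278, 0.004], [0.45, -0.051, 0.004]] (array([ 0.53828114, -0.15861696,  0.07850924]), np.float64(0.0012683741944747862))
lever [array([ 0.5805, -0.2531,  0.028 ]), array([ 0.5106, -0.2573,  0.028 ])]
[0.54889778 0.08980601 0.176     ]
gripTop [0.57  0.245 0.228]
head [0.549 0.09  0.176]
desk [ 0.273  0.038 -0.   ]
foot [0.491 0.261 0.016]
lever [ 0.544 -0.255  0.029]
roll [ 0.543 -0.236  0.014]
cupT [0.743 0.122 0.034]
stapler [ 0.728 -0.088  0.044]
phone [0.359 0.109 0.008]
```

View pics/sidecrop.png

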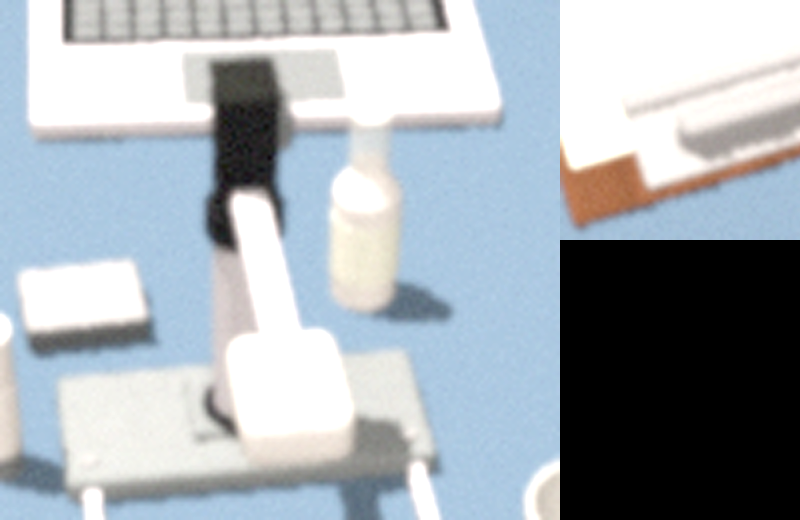

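The side crop shows the grip's top face centred at crop (244,80), with the grey button to its right (+x side, away from the robot). The lever's left end is at about (361,446) in the full image.

```bash
cat >> h.py <<'E'
from scipy.spatial.transform import Rotation as Ro
from bench import observe
def go(x,y,z,head=None,s=None):
    s=s or observe(); R=Ro.from_rotvec(s["orientation"]).as_matrix()
    d=R.T@(np.array([x,y,z])-s["tcp_pos"])/.3
    h=np.degrees(np.arctan2(R[1,1],R[0,1])); r=0
    if head is not None: r=-((head-h+90)%180-90)/30
    print("t",round(float(s["time"]),2),"head %.2f"%h,"tilt",R[:,2].round(3),"shares",d.round(4),"roll %.3f"%r)
E
python3 - <<'E'
from h import *
import bench; print({k:v for k,v in vars(bench).items() if not k.startswith("_") and not callable(v)})
c=np.load("pics/top0.npz"); s=np.load("pics/side0.npz")
print("grip top",tri([c,s],[(221.2,210.1),(320.6,139.6)]),"lever end",tri([c,s],[(494.2,262),(361,446.5)]))
go(.36,.27,.23,94.5);go(.546,-.257,.08,94.5)
E
```

```text
{'hold_point_z': -0.0187}
grip top [0.56367186 0.24421594 0.23107835] lever end [ 0.51203464 -0.25866364  0.02414476]
t 0.1 head 71.97 tilt [-0.001 -0.002 -1.   ] shares [-0.8624 -0.6039  0.0024] roll -0.751
t 0.1 head 71.97 tilt [-0.001 -0.002 -1.   ] shares [-1.9957 -2.0812  0.5057] roll -0.751
```

```bash
python3 -m crank '[{"tx":-0.95,"ty":-0.95,"tz":0,"roll":-0.75,"jaw":1},{"tx":-0.95,"ty":-0.95,"tz":0,"roll":-0.75,"jaw":1},{"tx":-0.95,"ty":-0.95,"tz":0,"roll":-0.75,"jaw":1},{"tx":-0.95,"ty":-0.95,"tz":0,"roll":-0.75,"jaw":1},{"tx":-0.95,"ty":-0.95,"tz":0,"roll":-0.75,"jaw":1},{"tx":-0.95,"ty":-0.95,"tz":0,"roll":-0.75,"jaw":1},{"tx":-0.95,"ty":-0.95,"tz":0,"roll":-0.75,"jaw":1},{"tx":-0.95,"ty":-0.95,"tz":0,"roll":-0.75,"jaw":1},{"tx":-0.95,"ty":-0.95,"tz":0,"roll":-0.75,"jaw":1},{"tx":-0.95,"ty":-0.95,"tz":0,"roll":-0.75,"jaw":1},{"tx":-0.95,"ty":-0.95,"tz":0,"roll":-0.75,"jaw":1},{"tx":-0.95,"ty":-0.95,"tz":0,"roll":-0.75,"jaw":1}]' 60; python3 -c "
from h import *
print(observe()['tcp_pos'],observe()['qpos'].round(2)); go(.546,-.257,.12,94.5)"
```

```text
time: 1.1
tcp_pos: [0.3535, 0.162, 0.2311]
orientation: [0.114, -3.139, -0.0]
ft_force: [-0.2, 1.0, -0.1]
opening: 0.0854
gripper_force: 0.0
[0.35345181 0.16196639 0.23112391] [-0.78 -0.03  0.3   1.91  0.01  1.26  1.16]
t 1.1 head 94.15 tilt [-0.001  0.    -1.   ] shares [-0.5392 -1.4395  0.3697] roll -0.012
```

```bash
python3 -m crank '[{"tx":-0.35,"ty":-0.95,"tz":0,"roll":0,"jaw":1},{"tx":-0.35,"ty":-0.95,"tz":0,"roll":0,"jaw":1},{"tx":-0.35,"ty":-0.95,"tz":0,"roll":0,"jaw":1},{"tx":-0.35,"ty":-0.95,"tz":0,"roll":0,"jaw":1},{"tx":-0.35,"ty":-0.95,"tz":0,"roll":0,"jaw":1},{"tx":-0.35,"ty":-0.95,"tz":0,"roll":0,"jaw":1},{"tx":-0.35,"ty":-0.95,"tz":0,"roll":0,"jaw":1},{"tx":-0.35,"ty":-0.95,"tz":0,"roll":0,"jaw":1},{"tx":-0.35,"ty":-0.95,"tz":0,"roll":0,"jaw":1},{"tx":-0.35,"ty":-0.95,"tz":0,"roll":0,"jaw":1},{"tx":-0.35,"ty":-0.95,"tz":0,"roll":0,"jaw":1},{"tx":-0.35,"ty":-0.95,"tz":0,"roll":0,"jaw":1}]'; python3 -c "
from h import *
go(.546,-.257,.12,94.5)"
```

```text
time: 2.1
tcp_pos: [0.4798, -0.1092, 0.231]
orientation: [0.13, -3.138, -0.003]
ft_force: [1.1, -0.0, -0.5]
opening: 0.0854
gripper_force: 0.0
t 2.1 head 94.73 tilt [-0.001  0.002 -1.   ] shares [-0.1794 -0.5098  0.3688] roll 0.008
```

```bash
python3 -m crank '[{"tx":-0.18,"ty":-0.51,"tz":0.3,"roll":0,"jaw":1},{"tx":-0.18,"ty":-0.51,"tz":0.3,"roll":0,"jaw":1},{"tx":-0.18,"ty":-0.51,"tz":0.3,"roll":0,"jaw":1},{"tx":-0.18,"ty":-0.51,"tz":0.3,"roll":0,"jaw":1},{"tx":-0.18,"ty":-0.51,"tz":0.3,"roll":0,"jaw":1},{"tx":-0.18,"ty":-0.51,"tz":0.3,"roll":0,"jaw":1},{"tx":-0.18,"ty":-0.51,"tz":0.3,"roll":0,"jaw":1},{"tx":-0.18,"ty":-0.51,"tz":0.3,"roll":0,"jaw":1}]'
python3 - <<'E'
from h import *
from bench import camera
c=camera("wrist"); cv2.imwrite("pics/w1.png",c["image"][:,:,::-1]); np.savez("pics/w1.npz",**c)
go(.546,-.257,.016,94.5)
E
```

```text
time: 2.77
tcp_pos: [0.5464, -0.2578, 0.1418]
orientation: [-0.127, 3.138, 0.003]
ft_force: [-0.3, -0.3, 0.4]
opening: 0.0855
gripper_force: 0.0
t 2.82 head 94.67 tilt [ 0.002  0.002 -1.   ] shares [0.0027 0.002  0.4207] roll 0.006
```

View pics/w1.png

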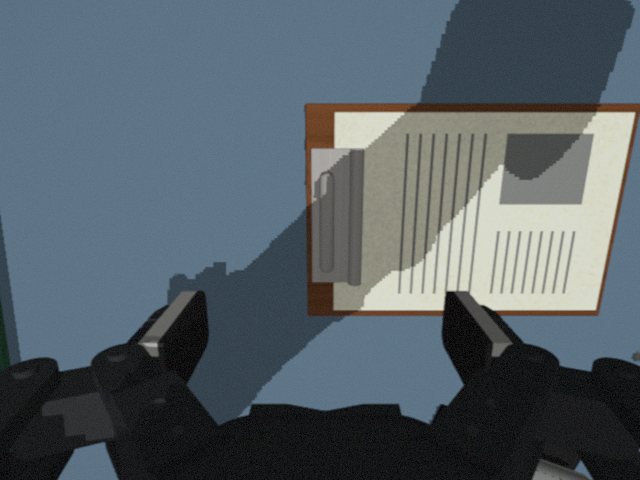

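The wrist view shows the lever's top from (327,172) to (327,271). The fingers straddle it, and the board is square to the jaw axis.

Run:
```python
from h import *
w=np.load("pics/w1.npz"); c=np.load("pics/top0.npz")
a=ray(w,(327,172),.028);b=ray(w,(327,271),.028); m=(a+b)/2
print(a,b,m, np.degrees(np.arctan2(*(b-a)[1::-1])))
print("tri",tri([w,c],[(327,172),(494.2,262)]),tri([w,c],[(327,271),(491.8,226.6)]))
cb=[ray(w,p,.004) for p in [(638,105),(306,104),(308,315),(600,314)]]
print(se2([(-.08,.115),(-.08,-.115),(.08,-.115),(.08,.115)],cb))
go(m[0],m[1],.016)
```

```text
[ 0.51121194 -0.26042184  0.028     ] [ 0.57936135 -0.25477604  0.028     ] [ 0.54528664 -0.25759894  0.028     ] 4.735826749242306
tri [ 0.51168014 -0.26018284  0.01869839] [ 0.58121399 -0.25456207  0.02314256]
(array([ 0.53883751, -0.15853358,  0.08391459]), np.float64(0.0026147167370723784))
t 2.82 head 94.67 tilt [ 0.002  0.002 -1.   ] shares [5.200e-03 2.000e-04 4.207e-01] roll 0.000
```

```bash
python3 -m crank '[{"tx":0.005,"ty":0,"tz":0.2,"roll":0,"jaw":0.6},{"tx":0.005,"ty":0,"tz":0.3,"roll":0,"jaw":0.6},{"tx":0.005,"ty":0,"tz":0.36,"roll":0,"jaw":0.6},{"tx":0.005,"ty":0,"tz":0.42,"roll":0,"jaw":0.6},{"tx":0.005,"ty":0,"tz":0.42,"roll":0,"jaw":0.6},{"tx":0.005,"ty":0,"tz":0.42,"roll":0,"jaw":0},{"tx":0.005,"ty":0,"tz":0.42,"roll":0,"jaw":0},{"tx":0.005,"ty":0,"tz":0.42,"roll":0,"jaw":0},{"tx":0.005,"ty":0,"tz":0.42,"roll":0,"jaw":0},{"tx":0.005,"ty":0,"tz":0.42,"roll":0,"jaw":0},{"tx":0.005,"ty":0,"tz":0.42,"roll":0,"jaw":0},{"tx":0.005,"ty":0,"tz":0.42,"roll":0,"jaw":0}]' 60
python3 - <<'E'
from h import *
s=observe(); print(s["ft_force"],s["torque"])
E
```

```text
time: 3.82
tcp_pos: [0.5461, -0.2604, 0.018]
orientation: [-0.123, 3.135, 0.0]
ft_force: [-1.2, 2.1, 6.7]
opening: 0.0081
gripper_force: 62.6
[-1.20020855  2.05473492  6.70155421] [0.51608788 0.23480899 0.01951622]
```

```bash
python3 -m crank '[{"tx":0.015,"ty":0.015,"tz":-0.004,"roll":0.06,"jaw":0},{"tx":0.03,"ty":0.03,"tz":-0.004,"roll":0.12,"jaw":0},{"tx":0.045,"ty":0.05,"tz":-0.004,"roll":0.19,"jaw":0},{"tx":0.06,"ty":0.07,"tz":-0.004,"roll":0.26,"jaw":0},{"tx":0.07,"ty":0.081,"tz":-0.004,"roll":0.325,"jaw":0},{"tx":0.07,"ty":0.081,"tz":-0.004,"roll":0.325,"jaw":0},{"tx":0.07,"ty":0.081,"tz":-0.004,"roll":0.325,"jaw":0}]' 60
python3 - <<'E'
from h import *
from bench import camera
c=camera("top"); np.savez("pics/top1.npz",**c)
im=c["image"][:,:,::-1]
cv2.imwrite("pics/t1.png",cv2.convertScaleAbs(cv2.resize(im[160:320,300:520],None,fx=3.6,fy=3.6,interpolation=cv2.INTER_CUBIC),alpha=1.5))
go(.5223,-.2352,.017,85)
E
```

```text
time: 4.4
tcp_pos: [0.5217, -0.2384, 0.018]
orientation: [0.144, 3.137, 0.0]
ft_force: [-2.7, 1.1, 7.1]
opening: 0.0076
gripper_force: 62.6
t 4.45 head 84.74 tilt [ 0.001  0.    -1.   ] shares [-0.0011  0.0109  0.0033] roll -0.009
```

View pics/t1.png

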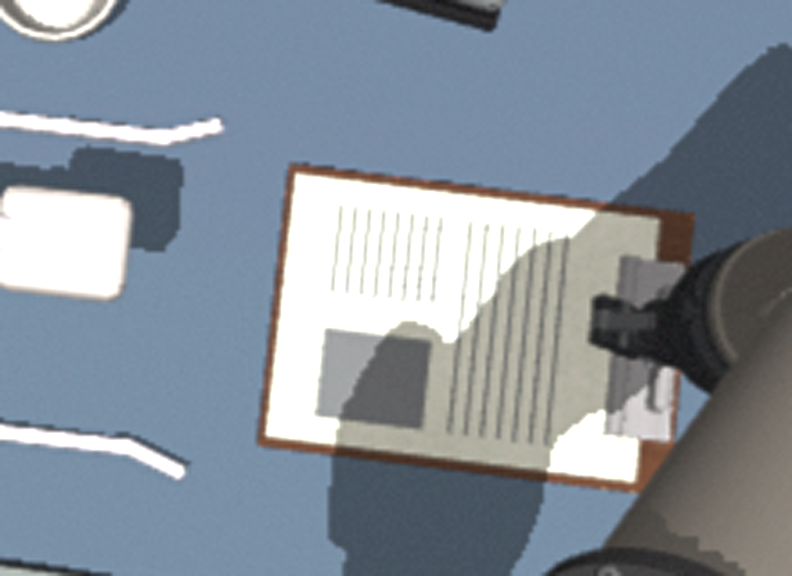

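The board is now squared up in front of the mouth. Its corners in the crop (3.6×) are (290,165), (692,213), (632,490), (260,445). The guide bends are at (167,138) and (126,442).

Run:
```python
from h import *
c=np.load("pics/top1.npz"); C=lambda u,v:(300+u/3.6-.36,160+v/3.6-.36)
q,e=se2([(.08,.115),(.08,-.115),(-.08,-.115),(-.08,.115)],[ray(c,C(*p),.004) for p in[(290,165),(692,213),(632,490),(260,445)]]); print("clip",q,e)
A=lambda u,v:(200+u/5-.4,170+v/4.2-.4)
g=[ray(c,C(*p),.01) for p in[(167,138),(126,442)]]; print("bends",g)
c0=np.load("pics/top0.npz")
r=[ray(c0,A(*p),.01) for p in[(348,79),(290,441)]]+g; print(r)
s,e=se2([(.087,-.045),(-.087,-.045),(.087,-.202),(-.087,-.202)],r); print("stand from guides",s,e)
for st in (s,(.5641,.243,-.0872)):
    R=np.array([[np.cos(st[2]),-np.sin(st[2])],[np.sin(st[2]),np.cos(st[2])]])
    print("clip in stand",R.T@(q[:2]-st[:2]),q[2]-st[2], "lever dir",R[:,1])
```

```text
clip [ 0.53214126 -0.13543415 -0.11288148] 0.014439436971487446
bends [array([0.6330078 , 0.03513418, 0.01      ]), array([0.46286575, 0.05375442, 0.01      ])]
[array([0.64808938, 0.19026028, 0.01      ]), array([0.47411775, 0.20643794, 0.01      ]), array([0.6330078 , 0.03513418, 0.01      ]), array([0.46286575, 0.05375442, 0.01      ])]
stand from guides [ 0.56609876  0.24435274 -0.09389162] 0.0023553818629984263
clip in stand [ 0.00179851 -0.38129773] -0.018989855036644285 lever dir [0.09375373 0.99559542]
clip in stand [ 0.00112034 -0.37977956] -0.02568147581197361 lever dir [0.08708953 0.99620049]
```

Run:
```python
from h import *
c=np.load("pics/top1.npz"); C=lambda u,v:(300+u/3.6-.36,160+v/3.6-.36)
q,e=se2([(.08,.115),(.08,-.115),(-.08,.115)],[ray(c,C(*p),.004) for p in[(290,165),(692,213),(260,445)]]); print("clip",q,e)
for st in ((.5655,.244,-.091),(.5641,.243,-.0872)):
    R=Ro.from_euler("z",st[2]).as_matrix()[:2,:2]
    print("clip in stand",R.T@(q[:2]-st[:2]),q[2]-st[2])
    l=np.array(st[:2])+R@[0,-.36]
s=observe();R=Ro.from_rotvec(s["orientation"]).as_matrix();print(R[:2,:2].round(4))
```

```text
clip [ 0.53137032 -0.14091285 -0.09100903] 0.0021436699367532452
clip in stand [ 0.00099028 -0.38642173] -9.02733963799307e-06
clip in stand [ 0.00082947 -0.38530458] -0.003809027339637991
[[-0.9958  0.0917]
 [ 0.0917  0.9958]]
```

```bash
python3 -m crank '[{"tx":0.003,"ty":0.03,"tz":0,"roll":0,"jaw":0},{"tx":0.003,"ty":0.09,"tz":0,"roll":0,"jaw":0},{"tx":0.003,"ty":0.15,"tz":0,"roll":0,"jaw":0},{"tx":0.003,"ty":0.21,"tz":0,"roll":0,"jaw":0},{"tx":0.003,"ty":0.27,"tz":0,"roll":0,"jaw":0},{"tx":0.003,"ty":0.33,"tz":0,"roll":0,"jaw":0},{"tx":0.003,"ty":0.39,"tz":0,"roll":0,"jaw":0},{"tx":0.003,"ty":0.45,"tz":0,"roll":0,"jaw":0},{"tx":0.003,"ty":0.51,"tz":0,"roll":0,"jaw":0},{"tx":0.003,"ty":0.57,"tz":0,"roll":0,"jaw":0},{"tx":0.003,"ty":0.6,"tz":0,"roll":0,"jaw":0},{"tx":0.003,"ty":0.6,"tz":0,"roll":0,"jaw":0}]' 60
python3 - <<'E'
from h import *
from bench import camera
c=camera("top"); np.savez("pics/top2.npz",**c)
im=c["image"][:,:,::-1]
cv2.imwrite("pics/t2.png",cv2.convertScaleAbs(cv2.resize(im[170:310,230:450],None,fx=3.6,fy=3.6,interpolation=cv2.INTER_CUBIC),alpha=1.5))
go(.54,-.015,.017,85)
E
```

```text
time: 5.45
tcp_pos: [0.5394, -0.0574, 0.018]
orientation: [0.139, 3.134, -0.001]
ft_force: [0.3, 1.3, 6.3]
opening: 0.0078
gripper_force: 62.5
t 5.5 head 84.88 tilt [ 0.004  0.    -1.   ] shares [0.0106 0.141  0.0033] roll -0.004
```

View pics/t2.png

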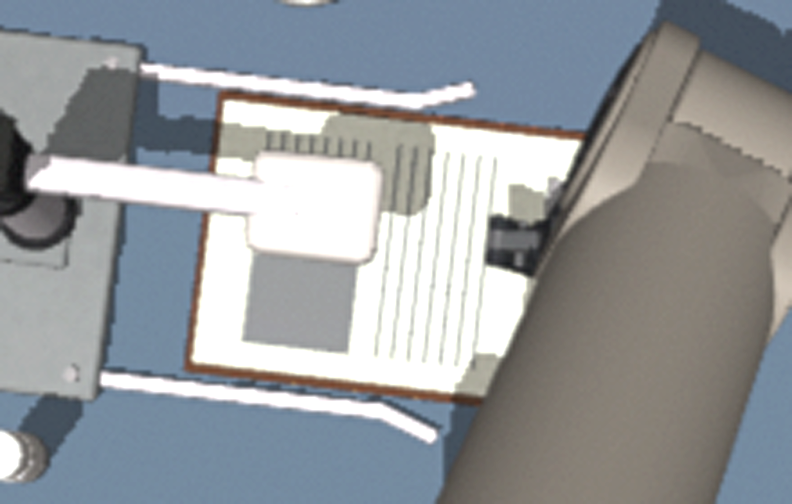

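The board is between the guides, with its front edge at crop (220,92)–(187,370). The side gaps are even, and about 43 mm remains to the foot.

```bash
python3 -m crank '[{"tx":0,"ty":0.03,"tz":0,"roll":0,"jaw":0},{"tx":0,"ty":0.07,"tz":0,"roll":0,"jaw":0},{"tx":0,"ty":0.11,"tz":0,"roll":0,"jaw":0},{"tx":0,"ty":0.13,"tz":0,"roll":0,"jaw":0},{"tx":0,"ty":0.14,"tz":0,"roll":0,"jaw":0},{"tx":0,"ty":0.147,"tz":0,"roll":0,"jaw":0},{"tx":0,"ty":0.15,"tz":0,"roll":0,"jaw":0},{"tx":0,"ty":0.15,"tz":0,"roll":0,"jaw":0}]' 60; python3 -c "
from h import *
go(.54,-.015,.017,85)"
```

```text
time: 6.17
tcp_pos: [0.5428, -0.0167, 0.018]
orientation: [0.146, 3.134, -0.006]
ft_force: [-0.4, -5.3, 6.7]
opening: 0.0079
gripper_force: 62.6
t 6.17 head 84.67 tilt [ 0.004 -0.004 -1.   ] shares [0.01   0.0046 0.0032] roll -0.011
```

```bash
python3 -m crank '[{"tx":0,"ty":0.006,"tz":0,"roll":0,"jaw":0},{"tx":0,"ty":0.012,"tz":0,"roll":0,"jaw":0},{"tx":0,"ty":0.012,"tz":0,"roll":0,"jaw":0},{"tx":0,"ty":0.012,"tz":0,"roll":0,"jaw":0}]' 60
python3 - <<'E'
from h import *
from bench import camera
c=camera("top"); np.savez("pics/top3.npz",**c)
im=c["image"][:,:,::-1]
cv2.imwrite("pics/t3.png",cv2.convertScaleAbs(cv2.resize(im[170:310,220:380],None,fx=5,fy=4.2,interpolation=cv2.INTER_CUBIC),alpha=1.5))
E
```

```text
time: 6.5
tcp_pos: [0.5431, -0.0134, 0.018]
orientation: [0.146, 3.134, -0.006]
ft_force: [-0.7, -4.7, 7.2]
opening: 0.0084
gripper_force: 62.6
```

View pics/t3.png

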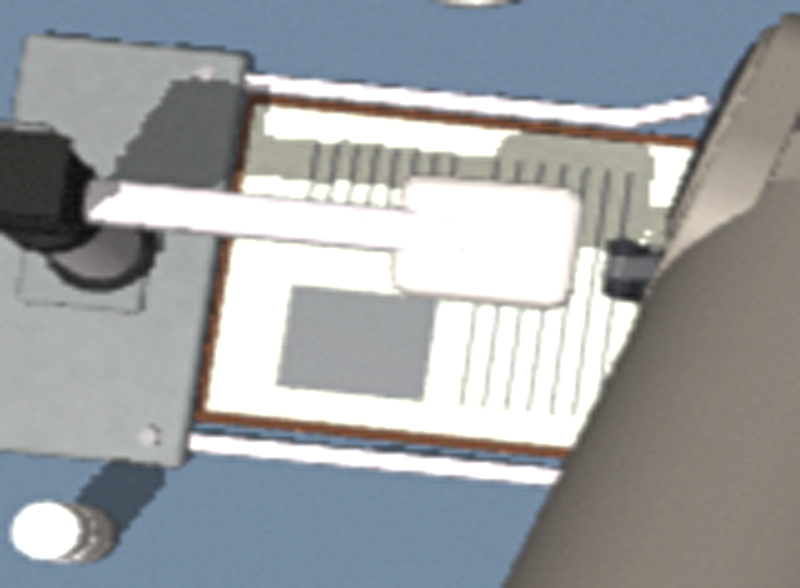

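The board's front edge at (250,100)–(200,420) almost touches the foot's edge at (246,60)–(187,460). I'll push on until the force rises.

```bash
python3 -m crank '[{"tx":0,"ty":0.008,"tz":0,"roll":0,"jaw":0},{"tx":0,"ty":0.016,"tz":0,"roll":0,"jaw":0},{"tx":0,"ty":0.016,"tz":0,"roll":0,"jaw":0},{"tx":0,"ty":0.016,"tz":0,"roll":0,"jaw":0}]' 60;  python3 - <<'E'
from h import *
c=np.load("pics/top3.npz"); C=lambda u,v:(220+u/5-.4,170+v/4.2-.4)
p=[ray(c,C(*p),.004) for p in[(253,97),(200,418)]]
st=(.5648,.2435,-.089);R=Ro.from_euler("z",st[2]).as_matrix()[:2,:2]
print([R.T@(a[:2]-st[:2]) for a in p])
E
```

```text
time: 6.88
tcp_pos: [0.5433, -0.0133, 0.018]
orientation: [0.15, 3.134, -0.016]
ft_force: [-0.4, -12.0, 7.3]
opening: 0.0077
gripper_force: 62.4
[array([ 0.08036743, -0.04805584]), array([-0.07551276, -0.04680573])]
```

The board is home: it stopped moving while the push force rose to 12 N. Next I relax the push, open, rise and back off.

```bash
python3 -m crank '[{"tx":0,"ty":-0.012,"tz":0,"roll":0,"jaw":0},{"tx":0,"ty":-0.012,"tz":0,"roll":0,"jaw":0.5},{"tx":0,"ty":-0.012,"tz":0,"roll":0,"jaw":0.5},{"tx":0,"ty":-0.012,"tz":0,"roll":0,"jaw":0.5},{"tx":0,"ty":-0.012,"tz":0,"roll":0,"jaw":0.5},{"tx":0,"ty":-0.012,"tz":-0.06,"roll":0,"jaw":0.5},{"tx":0,"ty":-0.012,"tz":-0.16,"roll":0,"jaw":0.5},{"tx":0,"ty":-0.1,"tz":-0.25,"roll":0,"jaw":0.6},{"tx":0,"ty":-0.2,"tz":-0.35,"roll":0,"jaw":0.8},{"tx":0,"ty":-0.25,"tz":-0.45,"roll":0,"jaw":1},{"tx":0,"ty":-0.25,"tz":-0.55,"roll":0,"jaw":1},{"tx":0,"ty":-0.25,"tz":-0.6,"roll":0,"jaw":1}]' 60
python3 - <<'E'
from h import *
go(.5645,.2435,.33,-5);go(.5645,.2435,.33,175)
print(observe()['qpos'].round(2))
E
```

```text
time: 7.88
tcp_pos: [0.5364, -0.0821, 0.2004]
orientation: [0.149, 3.132, -0.0]
ft_force: [0.3, 0.2, 0.1]
opening: 0.0853
gripper_force: 0.0
t 7.88 head 84.56 tilt [ 0.006 -0.    -1.   ] shares [ 0.0071  1.0893 -0.4319] roll 2.985
t 7.88 head 84.56 tilt [ 0.006 -0.    -1.   ] shares [ 0.0071  1.0893 -0.4319] roll 2.985
[-0.45  0.37  0.77  1.61 -0.27  1.26  1.84]
```

```bash
python3 -m crank '[{"tx":0,"ty":0,"tz":-0.13,"roll":0.2,"jaw":1},{"tx":0,"ty":0,"tz":-0.26,"roll":0.4,"jaw":1},{"tx":0,"ty":0.1,"tz":-0.36,"roll":0.6,"jaw":1},{"tx":0,"ty":0.2,"tz":-0.43,"roll":0.8,"jaw":1},{"tx":0,"ty":0.3,"tz":-0.43,"roll":1,"jaw":1},{"tx":0,"ty":0.43,"tz":-0.43,"roll":1,"jaw":1},{"tx":0,"ty":0.56,"tz":-0.43,"roll":1,"jaw":1},{"tx":0,"ty":0.69,"tz":-0.43,"roll":1,"jaw":1},{"tx":0,"ty":0.82,"tz":-0.43,"roll":1,"jaw":1},{"tx":0,"ty":0.95,"tz":-0.43,"roll":1,"jaw":1},{"tx":0,"ty":1,"tz":-0.43,"roll":1,"jaw":1},{"tx":0,"ty":1,"tz":-0.43,"roll":1,"jaw":1}]' 60
python3 -m crank '[{"roll":0.2,"tx":0,"ty":0,"tz":0,"jaw":1},{"roll":0.4,"tx":0,"ty":0,"tz":0,"jaw":1},{"roll":0.6,"tx":0,"ty":0,"tz":0,"jaw":1},{"roll":0.8,"tx":0,"ty":0,"tz":0,"jaw":1},{"roll":1,"tx":0,"ty":0,"tz":0,"jaw":1},{"roll":1,"tx":0,"ty":0,"tz":0,"jaw":1}]' 60
python3 -m crank '[{"roll":0.2,"tx":0,"ty":0,"tz":0,"jaw":1},{"roll":0.4,"tx":0,"ty":0,"tz":0,"jaw":1},{"roll":0.6,"tx":0,"ty":0,"tz":0,"jaw":1},{"roll":0.8,"tx":0,"ty":0,"tz":0,"jaw":1},{"roll":0.98,"tx":0,"ty":0,"tz":0,"jaw":1},{"roll":0.98,"tx":0,"ty":0,"tz":0,"jaw":1}]' 60
python3 - <<'E'
from h import *
from bench import camera
c=camera("wrist"); np.savez("pics/w2.npz",**c)
t=camera("top"); np.savez("pics/top4.npz",**t)
cv2.imwrite("pics/w2.png",cv2.convertScaleAbs(c["image"][:,:,::-1],alpha=1.3))
go(.5645,.2435,.30,-5)
print(observe()['qpos'].round(2))
E
```

```text
time: 8.88
tcp_pos: [0.5611, 0.2266, 0.3234]
orientation: [-0.933, -2.996, -0.002]
ft_force: [-1.3, 0.5, -0.2]
opening: 0.0849
gripper_force: 0.0
time: 9.38
tcp_pos: [0.5625, 0.217, 0.3253]
orientation: [1.699, 2.642, -0.002]
ft_force: [-0.2, -0.2, 0.9]
opening: 0.0856
gripper_force: 0.0
time: 9.88
tcp_pos: [0.5626, 0.2175, 0.3253]
orientation: [2.311, 2.128, -0.001]
ft_force: [0.6, -0.6, -0.8]
opening: 0.0855
gripper_force: 0.0
t 9.98 head -4.50 tilt [-0. -0. -1.] shares [ 0.0858 -0.0003  0.0849] roll 0.017
[-0.98  0.54  1.03  1.18 -0.46  1.65 -0.14]
```

View pics/w2.png

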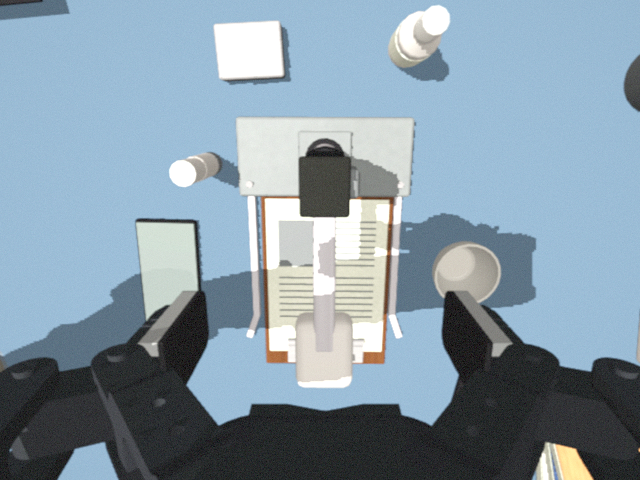

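Wrist view from above: the board lies flush against the foot, front edge at row 197 and side edges at x 262 and 393, between the guides. The grip's top face is (300–350, 157–216) and the button is on the right at (355,183).

Run:
```python
from h import *
w=np.load("pics/w2.npz"); t=np.load("pics/top0.npz"); s=np.load("pics/side0.npz")
g=[ray(w,p,.228) for p in[(300,157),(350,157),(349,216),(300,216)]]
print("grip",se2([(-.015,.018),(.015,.018),(.015,-.018),(-.015,-.018)],g))
print("tri",tri([w,t,s],[(324.8,186.5),(221.2,210.1),(320.6,139.6)]))
b=[ray(w,p,.004) for p in[(262,197),(393,197),(385,364),(267,364)]]
print("board",se2([(-.08,.115),(.08,.115),(.08,-.115),(-.08,-.115)],b))
f=[ray(w,p,.016) for p in[(237,118),(413,118),(411,196),(240,196)]]
st,e=se2([(-.1,.045),(.1,.045),(.1,-.045),(-.1,-.045)],f);print("stand",st,e)
q,_=se2([(-.08,.115),(.08,.115),(.08,-.115),(-.08,-.115)],b)
R=Ro.from_euler("z",st[2]).as_matrix()[:2,:2];print("rel",R.T@(q[:2]-st[:2]),q[2]-st[2])
print("board front",[R.T@(p[:2]-st[:2]) for p in b[:2]])
```

```text
grip (array([ 0.56577712,  0.24498673, -0.08688474]), np.float64(0.0003657388999408484))
tri [0.5642858  0.24496226 0.2301478 ]
board (array([0.55494387, 0.08399746, 6.19657131]), np.float64(0.001955656129128791))
stand [ 0.56621101  0.24450179 -0.08077873] 0.003273408887140894
rel [ 0.00172084 -0.16089011] 6.277350041539451
board front [array([-0.07552781, -0.04686903]), array([ 0.08083348, -0.04703848])]
```

```bash
python3 -m crank '[{"tx":0.09,"ty":0.003,"tz":0,"roll":0.017,"jaw":1},{"tx":0.092,"ty":0.003,"tz":0,"roll":0.017,"jaw":1},{"tx":0.092,"ty":0.003,"tz":0.1,"roll":0.017,"jaw":1},{"tx":0.092,"ty":0.003,"tz":0.2,"roll":0.017,"jaw":1},{"tx":0.092,"ty":0.003,"tz":0.3,"roll":0.017,"jaw":1},{"tx":0.092,"ty":0.003,"tz":0.38,"roll":0.017,"jaw":1},{"tx":0.092,"ty":0.003,"tz":0.44,"roll":0.017,"jaw":1},{"tx":0.092,"ty":0.003,"tz":0.47,"roll":0.017,"jaw":1},{"tx":0.092,"ty":0.003,"tz":0.47,"roll":0.017,"jaw":1}]' 60
python3 - <<'E'
from h import *
go(.5656,.245,.184,-5)
E
```

```text
time: 10.73
tcp_pos: [0.5641, 0.246, 0.1821]
orientation: [-2.316, -2.12, 0.007]
ft_force: [0.1, -0.2, 0.0]
opening: 0.0857
gripper_force: 0.0
t 10.73 head -5.07 tilt [-0.005 -0.001 -1.   ] shares [-0.0028  0.0053 -0.0064] roll -0.002
```

```bash
python3 -m crank '[{"tx":-0.003,"ty":0.005,"tz":-0.006,"roll":0,"jaw":1},{"tx":-0.003,"ty":0.005,"tz":-0.006,"roll":0,"jaw":0},{"tx":-0.003,"ty":0.005,"tz":-0.006,"roll":0,"jaw":0},{"tx":-0.003,"ty":0.005,"tz":-0.006,"roll":0,"jaw":0},{"tx":-0.003,"ty":0.005,"tz":-0.006,"roll":0,"jaw":0},{"tx":-0.003,"ty":0.005,"tz":-0.006,"roll":0,"jaw":0},{"tx":-0.003,"ty":0.005,"tz":-0.006,"roll":0,"jaw":0},{"tx":-0.003,"ty":0.005,"tz":-0.006,"roll":0,"jaw":0},{"tx":-0.003,"ty":0.005,"tz":-0.006,"roll":0,"jaw":0},{"tx":-0.003,"ty":0.005,"tz":-0.006,"roll":0,"jaw":0}]' 60
```

```text
time: 11.57
tcp_pos: [0.5645, 0.2452, 0.1879]
orientation: [-2.315, -2.117, 0.005]
ft_force: [-9.8, -0.0, 9.6]
opening: 0.0295
gripper_force: 61.3
```

```bash
python3 -m crank '[{"tx":0,"ty":-0.003,"tz":-0.02,"roll":0,"jaw":0},{"tx":0,"ty":-0.003,"tz":-0.045,"roll":0,"jaw":0},{"tx":0,"ty":-0.003,"tz":-0.07,"roll":0,"jaw":0},{"tx":0,"ty":-0.003,"tz":-0.1,"roll":0,"jaw":0},{"tx":0,"ty":-0.003,"tz":-0.12,"roll":0,"jaw":0},{"tx":0,"ty":-0.003,"tz":-0.12,"roll":0,"jaw":0}]' 60
```

```text
time: 12.07
tcp_pos: [0.5645, 0.2452, 0.2233]
orientation: [-2.317, -2.117, 0.004]
ft_force: [-8.4, 0.1, -2.8]
opening: 0.0297
gripper_force: 60.6
```

```bash
python3 -m crank '[{"tx":0,"ty":-0.004,"tz":-0.03,"roll":0,"jaw":0},{"tx":0,"ty":-0.004,"tz":-0.07,"roll":0,"jaw":0},{"tx":0,"ty":-0.004,"tz":-0.11,"roll":0,"jaw":0},{"tx":0,"ty":-0.004,"tz":-0.15,"roll":0,"jaw":0},{"tx":0,"ty":-0.004,"tz":-0.19,"roll":0,"jaw":0},{"tx":0,"ty":-0.004,"tz":-0.22,"roll":0,"jaw":0},{"tx":0,"ty":-0.004,"tz":-0.235,"roll":0,"jaw":0},{"tx":0,"ty":-0.004,"tz":-0.245,"roll":0,"jaw":0},{"tx":0,"ty":-0.004,"tz":-0.245,"roll":0,"jaw":0},{"tx":0,"ty":-0.004,"tz":-0.245,"roll":0,"jaw":0}]' 60
```

```text
time: 12.9
tcp_pos: [0.5645, 0.2452, 0.2973]
orientation: [-2.319, -2.118, 0.0]
ft_force: [-5.0, -0.0, -3.3]
opening: 0.0295
gripper_force: 61.5
```

```bash
python3 -m crank '[{"tx":0,"ty":-0.004,"tz":-0.007,"roll":0,"jaw":0},{"tx":0,"ty":-0.004,"tz":-0.014,"roll":0,"jaw":0},{"tx":0,"ty":-0.004,"tz":-0.02,"roll":0,"jaw":0},{"tx":0,"ty":-0.004,"tz":-0.02,"roll":0,"jaw":0},{"tx":0,"ty":-0.004,"tz":-0.02,"roll":0,"jaw":0}]' 60
```

```text
time: 13.32
tcp_pos: [0.5644, 0.2452, 0.2982]
orientation: [2.32, 2.117, -0.004]
ft_force: [4.3, 0.7, -25.6]
opening: 0.0292
gripper_force: 62.2
```

The column is at the hard stop: 25 N of pull with no further travel. I'll ease off slightly and check.

```bash
python3 -m crank '[{"tx":0,"ty":0.003,"tz":0.007,"roll":0,"jaw":0},{"tx":0,"ty":0.003,"tz":0.007,"roll":0,"jaw":0},{"tx":0,"ty":0.003,"tz":0.007,"roll":0,"jaw":0},{"tx":0,"ty":0.003,"tz":0.007,"roll":0,"jaw":0}]' 70
python3 - <<'E'
from h import *
from bench import camera
s=camera("side");t=camera("top"); o=np.hstack([cv2.resize(s["image"],(400,300)),cv2.resize(t["image"],(400,300))])
np.savez("pics/s5.npz",**s);np.savez("pics/t5.npz",**t)
a=s["image"][60:310,220:420];b=t["image"][160:310,200:400]
o=np.hstack([cv2.resize(a,(400,500)),cv2.resize(b,(400,300+200))])
cv2.imwrite("pics/fin.png",cv2.convertScaleAbs(o[:,:,::-1],alpha=1.4))
E
```

```text
time: 13.65
tcp_pos: [0.5644, 0.2452, 0.2982]
orientation: [-2.319, -2.118, 0.003]
ft_force: [2.7, 1.3, -24.0]
opening: 0.0296
gripper_force: 70.8
```

View pics/fin.png

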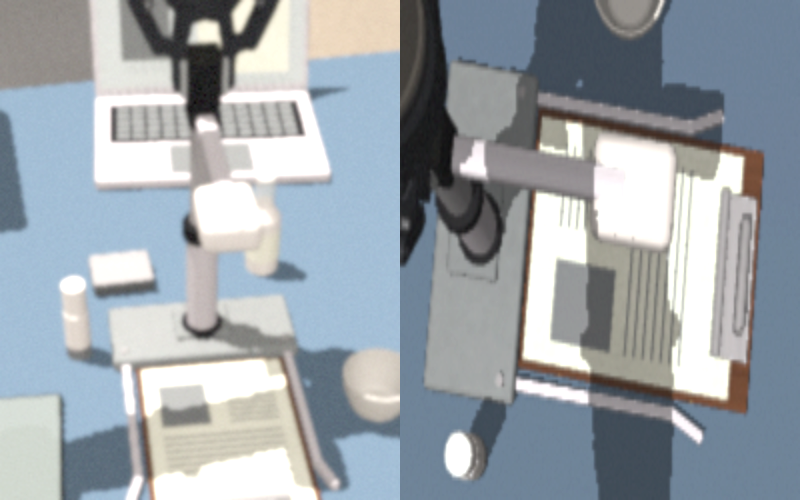

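The column is raised with the grip between the fingers, and the board is still home. I'll confirm the head height, then hand in.

Run:
```python
from h import *
from bench import hand_in
t=np.load("pics/t5.npz")
z=deproj(t,316,217,float(np.median(t["z_map"][214:220,312:320])));print("head",z)
if z[2]>.281: print(hand_in())
```

```text
head [0.54919622 0.09075553 0.2848256 ]
the job is handed in; nothing more can be done
None
```

The job is handed in: the clipboard is home against the foot, measured about 1 mm short and 2 mm off centre. The gripper is holding the column at the second stop with the button pressed in, the head measured about 109 mm up. I got no verdict back.

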